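# Balance a casting against weights in a mould shop

## Task

Weigh the cream-coloured casting that lies in one pan of the blue two-pan balance: it weighs 300 g. Stand the 200 g brass weight (blue cap) and the 100 g brass weight (green cap) in the empty pan so that the beam comes level, and leave the casting in its own pan.

Things in the scene. Friction and masses are not known exactly. Their poses are not given: they have to be found in the camera images.
- weight_200: 200 g brass weight: upright cylinder 28 mm in diameter, 36 mm high, then a blue cap 22 mm wide, 47 mm high in all. Origin: centre of the underside, z up. It stands on a brown board (top 4 mm above the table) to the robot's right among four brass weights about 120 mm apart that change places. Not needed: 500 g (red cap, 39 mm wide, 57 mm high) and 50 g (white cap, 17 mm wide, 35 mm high).
- weight_100: 100 g brass weight: upright cylinder 22 mm in diameter, 30 mm high, then a green cap 18 mm wide, 41 mm high in all. Origin: centre of the underside, z up. It stands on the same brown board, 4 mm above the table.
- empty_pan (a point): Centre of the floor (upper face) of the empty steel pan: flat, 122 mm across, rim 6 mm high, 140 mm across. Pans stay horizontal and move only up and down, one against the other. Starts at its upper stop, 135 mm above the table, stays there under one weight and sinks softly to level (120 mm, about 1 s) under both. A few newtons push it down. z up, y along the beam to the other pan, x square to it.
- casting: Cream casting, brown patch on top, 60 x 84 x 43 mm, 300 g. Origin: centre of the underside, on the floor of the other pan, whose centre is 240 mm from the empty pan's; z up. It starts 105 mm above the table, 120 mm when level. The balance is fixed to the table; midway between the pans stand its blue post and a white plate with red pointers, up to 145 mm high and 60 mm wide along the beam.

How it is judged (in metres and radians):
At the end, for the whole second after the job is handed in: The 200 g and 100 g weights stand upright (within 11 degrees) and at rest on the floor of the pan that was empty, within 60 mm of its centre; the casting lies flat in its own pan, within 40 mm of where it started, and the two pans are at the same height to within 7 mm (beam level) (horizontal distance between each of weight_200, weight_100 and empty_pan below 0.06 m and z of weight_200 in the frame of empty_pan between -0.01 and 0.01 m and z of weight_100 in the frame of empty_pan between -0.01 and 0.01 m and angle between each of weight_200, weight_100's own z axis and vertical below 0.2 rad and z of casting in the frame of empty_pan between -0.007 and 0.007 m and distance of casting from where it was at the start of the episode below 0.04 m and angle between casting's own z axis and vertical below 0.17 rad and linear speed of each of weight_200, weight_100, casting below 0.03 m/s); the robot touches nothing.
It fails at once if the casting is pushed out of place or taken out of its pan (distance of casting from where it was at the start of the episode above 0.06 m).
It also fails if it takes over 62 s, if anything falls off the work surface, if the arm or the gripper's body presses on something with over 40 N, if the wrist force passes 120 N, or if a joint passes its speed limit or range.

## Robot

A 6-joint arm with a two-finger parallel gripper is mounted at the origin on the work surface. World frame = base frame: x ahead of the robot, y to its left, z up, the work surface at z = 0. Lengths are in mm, angles in rad, forces in N, time in s.
With the tool pointing down it reaches from about 275 to 1000 mm from the base axis. Payload 8.4 kg.
Tool frame: the origin (TCP) lies between the finger pads; the fingertips stand 22 mm ahead of it and the grasp point (between the pads) lies 3 mm ahead of it; z points along the fingers, y is the line along which they close (so a half turn about z gives the same grasp; the last joint's range is limited). The gripper opens to 85 mm and grips with 20 to 120 N. Pads are 22 mm wide; open, the fingers measure 114 mm over their backs; the gripper's body (76 mm by 85 mm) begins 54 mm behind the grasp point. The pads swing forward as they close: fully open they stand 13 mm farther back than shut.
Start: joints at [-1.141, 0.353, 1.633, -0, 1.155, -0.002], TCP at [261.565, -567.637, 253.281] pointing down, gripper open.
Joint ranges: [-2.63, 2.63], [-0.92, 2.1], [0.06, 2.66], [-1.3, 4.44], [0, 2.69], [-3.02, 3.02]. Speed limits (rad/s): [2.22, 2.22, 2.79, 3.14, 3.14, 3.14].

## Interface

Orientations are given as [roll, pitch, yaw] about the fixed x, y, z axes, in that order (R = Rz(yaw) Ry(pitch) Rx(roll)).
In Python, from rig import r, grab_frame gives the robot as it stands.
- The arm moves only by the shell command python3 -m inch 'ROWS' [FORCE]. ROWS is JSON, a list of rows, each a list of 7 numbers: the turn, a rotation vector about the tool's x, y, z as a fraction of full scale, then the shift along the tool's x, y, z as a fraction of full scale, then the closure, from 0 (fully open) to 1 (shut). In form: [[rx, ry, rz, dx, dy, dz, fingers], ...]. A call has 1 to 8 rows; each row shifts and turns the commanded pose from where the row before left it, along the tool's axes as they then stand; what a row does not reach is not made up. Full scale, the value 1, is 2.5 cm for a shift and pi rad for a turn. A row lasts 1/12 s, in which the tool goes at most 41.7 mm and 7.16 degrees, less where a joint would pass 70% of its speed; a pose out of reach is approached as far as the arm can. A call with a number of a shift or a turn outside -1 to 1 is refused whole. A call with a gripper value outside its range is refused whole. The fingers move at their own pace and stop on an object; FORCE is the grip in N (left out, the last holds). Time passes only in rows, so rows that do not move let the fingers close. It gives the time, the measured TCP pose, the force, the opening and the grip force at its end, in the units of the state.
- r.sense(): the state, without advancing time (a new reading comes with each control period).
- grab_frame(name): name is "side" or "top" or "wrist"; returns a dict with "pixels" (400x640x3 uint8, red, green, blue), "z_map" (400x640 float32, mm along the optical axis (not along the pixel's ray), 0 where there is no reading), "vertical_fov" (degrees; the focal length in pixels is half the picture's height over the tangent of half this angle, whatever the lens; pixels are square), "cx", "cy" (the principal point, pixels), "dist" ([k1, k2, p1, p2, k3] as OpenCV has them; the pictures are not rectified), "cam_to_world" (4x4, takes a point from camera to world coordinates). Camera axes: x right, y down, z forward; pixel columns grow to the right and rows downward; lengths in mm; the calibration is good to about 2 mm. A picture is of the moment at which its call begins.
- r.sign_off(): hands the job in; it is judged then, once.
The state is a dict: "clock": time; "qpos": joint angles; "qvel": joint speeds; "joint_efforts": joint torques, N m; "eef_pos": TCP position; "tcp_rot": TCP orientation; "contact_force": force on the tool from outside, world axes, zero at the start; "wrist_torque": the same for the moment, N m; "opening": opening from 0.0 (shut) to 1.0 (fully open); "grasp_force": force on a finger pad.
Only numpy, scipy, OpenCV 4.12 (cv2) and the standard library are available. Lean on these libraries where they do the work, as an engineer would, in place of code of your own. Each camera call takes 0.05 s, during which the arm holds its last target. There are 200 camera calls.

## Working session

There is one attempt and no reset: what is moved stays moved. The work goes in short steps, Python scripts to look and compute and a shell command to move; the robot and the scene stay as the last step left them, time stands still between calls to the robot, and variables do not carry over. Pictures are saved under pics/ and viewed, at most 10 in all, crops included, and the job is handed in when it is done.

```bash
ls; mkdir -p pics
cat > h.py <<'E'
import numpy as np, cv2
from rig import r, grab_frame
def K(f):
    F=f["pixels"].shape[0]/2/np.tan(np.radians(f["vertical_fov"])/2)
    return np.array([[F,0,f["cx"]],[0,F,f["cy"]],[0,0,1.]])
def ray(f,uv):
    p=cv2.undistortPoints(np.array(uv,float).reshape(-1,1,2),K(f),np.array(f["dist"],float)).reshape(-1,2)
    d=np.c_[p,np.ones(len(p))]
    T=np.array(f["cam_to_world"]); return T[:3,3],d@T[:3,:3].T
def plane(f,uv,z):
    o,d=ray(f,uv); return o+d*((z-o[2])/d[:,2])[:,None]
def cloud(f):
    v,u=np.mgrid[:400,:640]; o,d=ray(f,np.c_[u.ravel(),v.ravel()])
    return (o+d*f["z_map"].reshape(-1,1)).reshape(400,640,3)
def save(f,n): cv2.imwrite("pics/"+n,f["pixels"][:,:,::-1])
E
python3 - <<'E'
from h import *
a=grab_frame("top");b=grab_frame("side");save(a,"top0.png")
save(b,"side0.png")
cv2.imwrite("pics/both.png",cv2.resize(np.vstack([a["pixels"],b["pixels"]])[:,:,::-1],(480,600)))
print(a["cam_to_world"],b["cam_to_world"],r.sense())
E
```

```text
pics
[[ 2.22171590e-02 -9.90639130e-01  1.34686720e-01  4.16202285e+02]
 [-9.99151291e-01 -2.66753740e-02 -3.13866595e-02 -1.73468397e+01]
 [ 3.46856717e-02 -1.33875088e-01 -9.90391016e-01  1.13492538e+03]
 [ 0.00000000e+00  0.00000000e+00  0.00000000e+00  1.00000000e+00]] [[-7.46648335e-01 -3.83221624e-01  5.43743920e-01 -7.09366487e+01]
 [-6.64963489e-01  4.52617766e-01 -5.94104971e-01  6.29173465e+02]
 [-1.84342866e-02 -8.05157341e-01 -5.92774690e-01  7.78873436e+02]
 [ 0.00000000e+00  0.00000000e+00  0.00000000e+00  1.00000000e+00]] {'clock': 0.1, 'qpos': array([-1.14140505e+00,  3.53571794e-01,  1.63406370e+00,  7.27387306e-08,
        1.15521856e+00, -2.41818457e-03]), 'qvel': array([ 6.75325813e-04, -1.70238490e-03, -4.22630725e-03,  1.91785836e-04,
       -2.63074429e-03, -5.87215368e-05]), 'joint_efforts': array([ 8.50129454e-04, -6.06356692e+01, -3.42819035e+01,  1.87646106e-04,
        4.07768195e-03, -1.52173766e-05]), 'eef_pos': array([ 261.39164459, -567.26504739,  252.63949267]), 'tcp_rot': array([-3.14033126e+00, -3.11679410e-06,  4.31809427e-01]), 'contact_force': array([-0.12303116,  1.08137747,  0.39362773]), 'wrist_torque': array([ 0.04304178, -0.00309551, -0.00139668]), 'grasp_force': 0.0, 'opening': 0.9990627974241336}
```

View pics/top0.png

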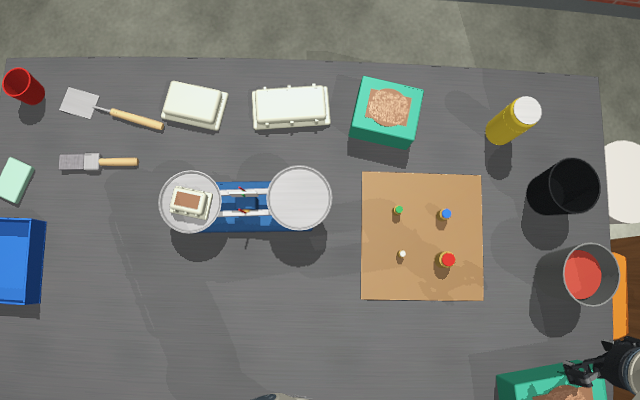

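View pics/side0.png

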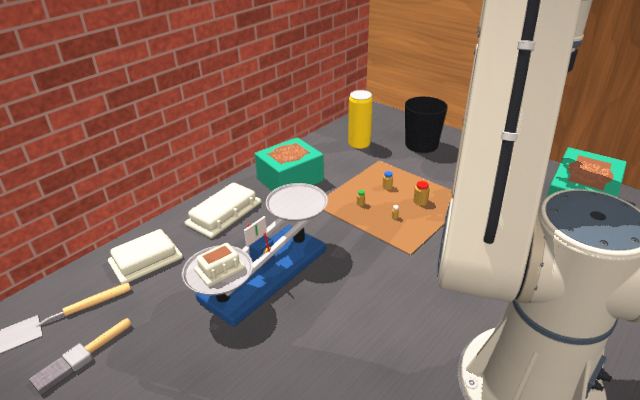

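The top view shows the green cap at (398,210), blue at (446,214), white at (402,254), red at (447,260), the empty pan at (299,198) and the casting at (190,202). The side view agrees: blue (388,178), green (361,196).

Run:
```python
from h import *
s=r.sense();P=s["eef_pos"];yaw=s["tcp_rot"][2]
a=grab_frame("top");b=grab_frame("side")
def cap(f,c,win):
    h=cv2.cvtColor(f["pixels"],cv2.COLOR_RGB2HSV);u,v=win
    lo,hi=dict(g=((45,120,50),(80,255,255)),b=((105,120,60),(125,255,255)))[c]
    m=cv2.inRange(h,lo,hi);k=np.zeros_like(m);k[v-14:v+14,u-14:u+14]=1;m*=k
    n,l,st,ce=cv2.connectedComponentsWithStats(m);i=1+np.argmax(st[1:,4]);return ce[i],st[i,4]
for c,wa,wb,z in(("b",(446,214),(388,178),51),("g",(398,210),(361,196),45)):
    pa,na=cap(a,c,wa);pb,nb=cap(b,c,wb)
    X=plane(a,[pa],z)[0]
    o1,d1=ray(a,[pa]);o2,d2=ray(b,[pb])
    A=np.c_[d1[0],-d2[0]];t=np.linalg.lstsq(A,o2-o1,rcond=None)[0]
    print(c,pa,na,pb,nb,X,"side plane",plane(b,[pb],z-4)[0],"tri",o1+t[0]*d1[0],o2+t[1]*d2[0])
# pan: cloud points near 130-145
for n,f in(("top",a),("side",b)):
    C=cloud(f);z=C[...,2]
    m=(f["z_map"]>0)&(z>128)&(z<148)&(C[...,0]>250)&(C[...,0]<650)&(C[...,1]>-150)&(C[...,1]<250)
    mm=m.astype(np.uint8);k,l,st,ce=cv2.connectedComponentsWithStats(mm)
    for i in range(1,k):
        if st[i,4]>300:
            cn=max(cv2.findContours((l==i).astype(np.uint8),0,1)[0],key=cv2.contourArea)
            Q=plane(f,cn.reshape(-1,2),141)[:,:2].astype(np.float32)
            print(n,st[i],"enc",cv2.minEnclosingCircle(Q),"medz",np.median(z[l==i]))
    if n=="top":
        h=cv2.cvtColor(f["pixels"],cv2.COLOR_RGB2HSV)
        q=(z>135)&(z<165)&(abs(C[...,0]-430)<150)&(C[...,1]>80); print("cast",np.median(C[q],0),q.sum())
        # tallest near weights / between
        for w in((299,198),(190,202),(244,200),(446,214),(398,210),(447,260),(402,254)): print(w,C[w[1],w[0]])
```

```text
b [446.15873016 213.20634921] 63 [388.         173.74193548] 31 [ 559.60780588 -344.37969489   51.        ] side plane [ 557.14648833 -343.16013584   47.        ] tri [ 560.5384894  -346.50209635   43.96546272] [ 559.6918456  -347.10059571   44.03402422]
g [398.64705882 208.91176471] 34 [360.69230769 192.03846154] 26 [ 567.5947403  -232.28939869   45.        ] side plane [ 565.40484702 -231.34179282   41.        ] tri [ 568.50012362 -233.57483532   38.48183993] [ 567.56981312 -234.26944468   38.48960113]
top [ 266  166   66   65 3287] enc ((573.0047607421875, 1.2284032106399536), 69.43408966064453) medz 135.22110825444258
top [181 188  27  29 457] enc ((558.427978515625, 227.35552978515625), 35.367645263671875) medz 145.32977395864827
cast [558.01507277 231.49987979 146.30613495] 767
(299, 198) [5.72295782e+02 1.43878251e-01 1.38655107e+02]
(190, 202) [556.54923578 230.44652275 144.9724867 ]
(244, 200) [570.74980686 122.27704194  98.89776519]
(446, 214) [ 558.05183348 -344.74538827   48.43560779]
(398, 210) [ 565.17945597 -231.04399256   43.5203893 ]
(447, 260) [ 449.77032958 -342.64516944   59.79515262]
(402, 254) [ 462.50460438 -241.69868004   38.5937598 ]
side [ 266  183   62   38 1818] enc ((569.2666625976562, 4.3049468994140625), 72.13033294677734) medz 134.69369588243512
side [205 243  34  26 465] enc ((551.7642822265625, 230.30238342285156), 37.2164192199707) medz 145.3860197310289
```

```bash
python3 -m inch '[[0,0,0.0344,0,0,0,0],[0,0,0.0344,0,0,0,0],[0,0,0.0344,0,0,0,0],[0,0,0.0344,0,0,0,0],[0,0,0,0,-1,0,0],[0,0,0,0,-1,0,0],[0,0,0,0.5,-1,0,0],[0,0,0,0.5,-1,0,0]]' 30
python3 -m inch '[[0,0,0,1,-0.8,0,0],[0,0,0,1,-0.8,0,0],[0,0,0,1,-0.8,0,0],[0,0,0,1,-0.8,0,0],[0,0,0,1,-0.8,0,0],[0,0,0,1,-0.8,0,0],[0,0,0,1,0,0,0],[0,0,0,1,0,0,0]]'
```

```text
clock: 0.87
eef_pos: [286.2, -466.5, 253.1]
tcp_rot: [-3.141, 0.0, -0.002]
contact_force: [-0.1, 0.1, -0.2]
opening: 1.001
grasp_force: 0.0
clock: 1.53
eef_pos: [487.9, -346.3, 253.3]
tcp_rot: [-3.141, 0.0, 0.001]
contact_force: [-0.2, -0.8, 0.8]
opening: 0.999
grasp_force: 0.0
```

```bash
python3 -m inch '[[0,0,0,0.9,0,0.8,0],[0,0,0,0.9,-0.1,0.8,0],[0,0,0,0.9,0,0.8,0],[0,0,0,0.14,0,0.8,0],[0,0,0,0,0,0,0],[0,0,0,0,0,0,0]]'
python3 - <<'E'
from h import *
w=grab_frame("wrist");save(w,"w1.png");C=cloud(w);h=cv2.cvtColor(w["pixels"],cv2.COLOR_RGB2HSV)
for n,lo,hi,z in(("b",(105,120,60),(125,255,255),51),("g",(45,120,50),(80,255,255),45)):
    k,l,st,ce=cv2.connectedComponentsWithStats(cv2.inRange(h,lo,hi))
    for i in range(1,k):
        if st[i,4]>60: print(n,ce[i],st[i,4],plane(w,[ce[i]],z)[0],np.median(C[l==i],0),C[l==i][:,2].max())
print(r.sense()["eef_pos"])
E
```

```text
clock: 2.03
eef_pos: [556.8, -344.7, 172.1]
tcp_rot: [-3.14, 0.003, -0.0]
contact_force: [0.5, 0.2, 0.1]
opening: 0.997
grasp_force: 0.0
b [317.48169557 196.78612717] 519 [ 559.69829512 -344.54605642   51.        ] [ 559.73966716 -344.14611237   51.37082268] 292.953341533918
g [187.13081395 185.92151163] 344 [ 567.77244399 -233.44861955   45.        ] [ 567.96666544 -233.76413072   45.5051772 ] 292.953341533918
[ 557.15599028 -345.2342303   173.47581002]
```

View pics/w1.png

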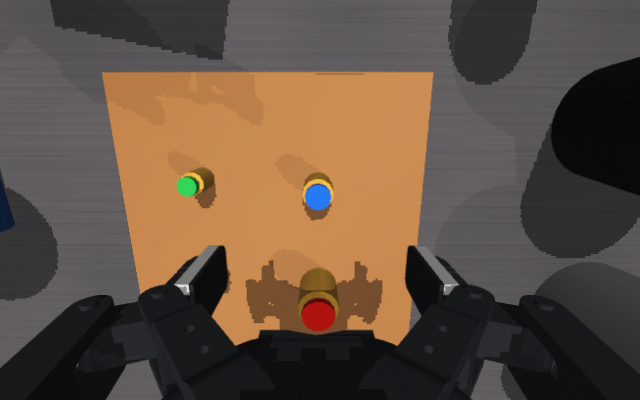

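The wrist view shows blue at (317,197), green at (187,186) and red at (318,315), and the fingers straddle blue cleanly.

```bash
python3 -m inch '[[0,0,0,0.11,0,1,0],[0,0,0,0,0,1,0],[0,0,0,0,0,1,0],[0,0,0,0,0,1,0],[0,0,0,0,0,1,0],[0,0,0,0,0,0.6,0],[0,0,0,0,0,0,0],[0,0,0,0,0,0,0]]' 
python3 -m inch '[[0,0,0,0,0,0,1],[0,0,0,0,0,0,1],[0,0,0,0,0,0,1],[0,0,0,0,0,0,1],[0,0,0,0,0,0,1],[0,0,0,0,0,0,1],[0,0,0,0,0,0,1],[0,0,0,0,0,0,1]]' 30
```

```text
clock: 2.75
eef_pos: [560.4, -345.7, 34.1]
tcp_rot: [3.142, -0.0, -0.001]
contact_force: [0.5, -0.0, 0.2]
opening: 1.002
grasp_force: 0.0
clock: 3.42
eef_pos: [560.8, -345.5, 34.2]
tcp_rot: [3.141, -0.001, -0.0]
contact_force: [-0.7, 0.7, 5.7]
opening: 0.321
grasp_force: 29.2
```

```bash
python3 -m inch '[[0,0,0,0,0,-0.4,1],[0,0,0,0,0,-0.8,1],[0,0,0,0,0,-1,1],[0,0,0,0,0,-1,1],[0,0,0,0,0,-1,1],[0,0,0,0,0,-1,1],[0,0,0,0,0,-1,1],[0,0,0,0,0,-0.6,1]]' 
python3 -m inch '[[0,0,0,0.2,-0.4,0,1],[0,0,0,0.2,-0.8,0,1],[0,0,0,0.2,-1,0,1],[0,0,0,0.2,-1,0,1],[0,0,0,0.2,-1,0,1],[0,0,0,0.2,-1,0,1],[0,0,0,0.2,-1,0,1],[0,0,0,0,-1,0,1]]'
python3 -m inch '[[0,0,0,0,-1,0,1],[0,0,0,0,-1,0,1],[0,0,0,0,-1,0,1],[0,0,0,0,-1,0,1],[0,0,0,0,-1,0,1],[0,0,0,0,-1,0,1],[0,0,0,0,-0.5,0,1],[0,0,0,0,0,0,1]]'
```

```text
clock: 4.08
eef_pos: [561.0, -345.6, 206.8]
tcp_rot: [3.14, -0.002, -0.0]
contact_force: [0.7, -0.2, -2.3]
opening: 0.318
grasp_force: 29.8
clock: 4.75
eef_pos: [595.6, -163.0, 202.1]
tcp_rot: [-3.141, 0.001, -0.0]
contact_force: [-0.2, -0.2, -2.1]
opening: 0.316
grasp_force: 29.9
clock: 5.42
eef_pos: [594.9, 0.1, 202.4]
tcp_rot: [-3.141, 0.002, 0.002]
contact_force: [0.5, 0.0, -2.3]
opening: 0.317
grasp_force: 29.9
```

```bash
python3 -m inch '[[0,0,0,0,0,0.5,1],[0,0,0,0,0,0.5,1],[0,0,0,0,0,0.2,1],[0,0,0,0,0,0,1]]'
python3 - <<'E'
from h import *
b=grab_frame("side");cv2.imwrite("pics/s1.png",cv2.resize(b["pixels"][100:300,200:400,::-1],None,fx=3,fy=3))
print(r.sense()["eef_pos"])
E
```

```text
clock: 5.75
eef_pos: [594.0, -3.8, 170.6]
tcp_rot: [3.141, 0.004, -0.002]
contact_force: [-0.9, 0.3, -2.3]
opening: 0.318
grasp_force: 30.0
[594.67127891  -3.70673807 171.6799149 ]
```

View pics/s1.png

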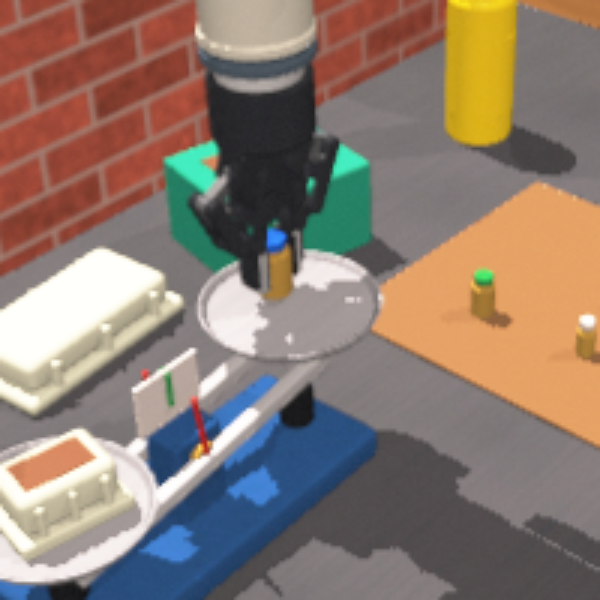

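The close-up shows the weight held upright (about 278,270) above the far part of the pan, and the casting is undisturbed at (60,490).

```bash
python3 -m inch '[[0,0,0,0,0,0.08,1],[0,0,0,0,0,0.08,1],[0,0,0,0,0,0,1]]'; python3 -m inch '[[0,0,0,0,0,0.06,1],[0,0,0,0,0,0,1],[0,0,0,0,0,0,1]]'
```

```text
clock: 6.05
eef_pos: [595.7, -3.1, 169.2]
tcp_rot: [3.142, -0.0, -0.001]
contact_force: [-0.4, -0.6, -1.9]
opening: 0.316
grasp_force: 30.0
clock: 6.3
eef_pos: [595.6, -2.8, 167.9]
tcp_rot: [-3.142, -0.0, -0.0]
contact_force: [-0.1, 0.6, -1.6]
opening: 0.322
grasp_force: 30.0
```

```bash
python3 -m inch '[[0,0,0,0,0,0.05,1],[0,0,0,0,0,0,1],[0,0,0,0,0,0,1]]'; python3 -m inch '[[0,0,0,0,0,0.05,1],[0,0,0,0,0,0,1],[0,0,0,0,0,0,1]]'
```

```text
clock: 6.55
eef_pos: [595.6, -2.8, 166.5]
tcp_rot: [-3.142, 0.0, -0.0]
contact_force: [-0.2, -0.2, -3.0]
opening: 0.318
grasp_force: 30.0
clock: 6.8
eef_pos: [595.6, -2.8, 165.2]
tcp_rot: [-3.142, 0.0, -0.0]
contact_force: [0.0, 0.9, -2.2]
opening: 0.321
grasp_force: 30.0
```

```bash
python3 -m inch '[[0,0,0,0,0,0.05,1],[0,0,0,0,0,0,1],[0,0,0,0,0,0,1]]'; python3 -m inch '[[0,0,0,0,0,0.05,1],[0,0,0,0,0,0,1],[0,0,0,0,0,0,1]]'
```

```text
clock: 7.05
eef_pos: [595.6, -2.8, 164.1]
tcp_rot: [-3.142, -0.0, -0.0]
contact_force: [-0.8, 0.8, 1.2]
opening: 0.314
grasp_force: 30.1
clock: 7.3
eef_pos: [595.7, -2.8, 162.8]
tcp_rot: [-3.142, -0.0, -0.001]
contact_force: [0.3, 0.3, 0.8]
opening: 0.318
grasp_force: 30.1
```

```bash
python3 -m inch '[[0,0,0,0,0,-0.04,1],[0,0,0,0,0,0,0.6],[0,0,0,0,0,0,0.55],[0,0,0,0,0,0,0.5],[0,0,0,0,0,0,0.4],[0,0,0,0,0,0,0.4],[0,0,0,0,0,0,0.4]]'
python3 -m inch '[[0,0,0,0,0,-0.5,0.4],[0,0,0,0,0,-1,0.4],[0,0,0,0,0,-1,0.4],[0,0,0,0,0,-1,0.2],[0,0,0,0,0,0,0]]'
python3 - <<'E'
from h import *
b=grab_frame("side");cv2.imwrite("pics/s2.png",cv2.resize(b["pixels"][100:300,200:400,::-1],None,fx=3,fy=3))
w=grab_frame("wrist");C=cloud(w);h=cv2.cvtColor(w["pixels"],cv2.COLOR_RGB2HSV)
k,l,st,ce=cv2.connectedComponentsWithStats(cv2.inRange(h,(105,120,60),(125,255,255)))
for i in range(1,k):
    if st[i,4]>60: print(ce[i],st[i,4],np.median(C[l==i],0))
E
```

```text
clock: 7.88
eef_pos: [595.6, -2.8, 163.8]
tcp_rot: [-3.142, 0.0, -0.0]
contact_force: [0.2, 0.8, -0.1]
opening: 0.598
grasp_force: 0.0
clock: 8.3
eef_pos: [598.2, -2.8, 257.5]
tcp_rot: [3.142, -0.008, -0.0]
contact_force: [0.7, -0.1, -0.2]
opening: 0.865
grasp_force: 0.0
[181.0313115 168.2893183] 5589 [610.31135187 156.55213964  28.41379174]
[195.38888889 204.37407407] 270 [584.63057727 116.04479797  97.64156003]
[142.34130435 208.92608696] 460 [561.35755107 211.83906365  28.75909373]
[315.93094629 222.68286445] 782 [594.87701037  -1.72494639 182.35325752]
[196.48024948 230.27234927] 481 [558.57365033 114.84106052 100.40363494]
[158.05194805 246.80952381] 231 [510.35758808 200.42940692  28.3720353 ]
```

View pics/s2.png

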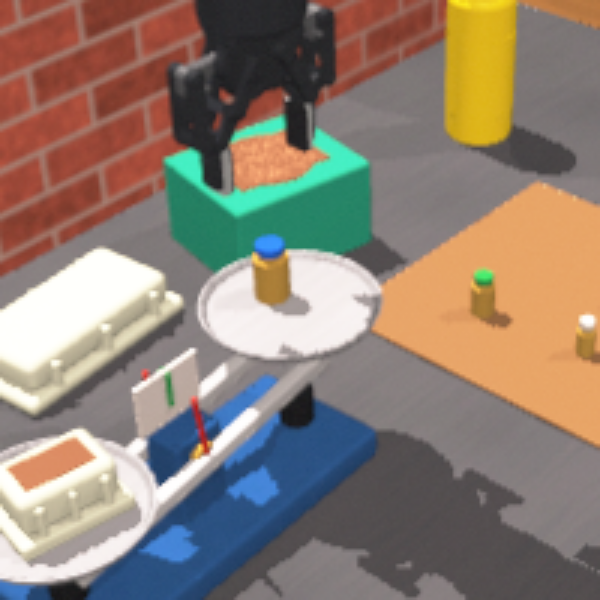

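The blue weight stands upright in the pan at (270,270), and the pan is still up.

```bash
python3 -m inch '[[0,0,0,-0.2,0.6,0,0],[0,0,0,-0.2,1,0,0],[0,0,0,-0.2,1,0,0],[0,0,0,-0.2,1,0,0],[0,0,0,-0.2,1,0,0],[0,0,0,-0.13,1,0,0],[0,0,0,0,1,0.5,0],[0,0,0,0,1,0.5,0]]'
python3 -m inch '[[0,0,0,0,1,0.8,0],[0,0,0,0,0.6,0.8,0],[0,0,0,0,0,0.8,0],[0,0,0,0,0,0,0],[0,0,0,0,0,0,0]]'
python3 - <<'E'
from h import *
w=grab_frame("wrist");C=cloud(w);h=cv2.cvtColor(w["pixels"],cv2.COLOR_RGB2HSV)
k,l,st,ce=cv2.connectedComponentsWithStats(cv2.inRange(h,(45,120,50),(80,255,255)))
for i in range(1,k):
    if st[i,4]>60: print(ce[i],st[i,4],plane(w,[ce[i]],45))
print(r.sense()["eef_pos"])
E
```

```text
clock: 9.07
eef_pos: [566.7, -193.9, 225.7]
tcp_rot: [-3.142, 0.0, -0.001]
contact_force: [0.7, 0.6, -0.4]
opening: 0.995
grasp_force: 0.0
clock: 9.48
eef_pos: [565.9, -232.3, 164.7]
tcp_rot: [-3.14, 0.004, -0.001]
contact_force: [0.6, -0.3, 0.4]
opening: 1.002
grasp_force: 0.0
[317.85626911 198.5412844 ] 327 [[ 567.48545976 -232.50736747   45.        ]]
[ 566.86280242 -232.34817861  166.06661139]
```

```bash
python3 -m inch '[[0,0,0,0,0,0.8,0],[0,0,0,0,0,1,0],[0,0,0,0,0,1,0],[0,0,0,0,0,1,0],[0,0,0,0,0,1,0],[0,0,0,0,0,0.5,0],[0,0,0,0,0,0,0],[0,0,0,0,0,0,0]]' 
python3 -m inch '[[0,0,0,0,0,0,1],[0,0,0,0,0,0,1],[0,0,0,0,0,0,1],[0,0,0,0,0,0,1],[0,0,0,0,0,0,1],[0,0,0,0,0,0,1],[0,0,0,0,0,0,1],[0,0,0,0,0,0,1]]' 30
```

```text
clock: 10.2
eef_pos: [567.7, -232.6, 34.6]
tcp_rot: [3.142, -0.0, 0.0]
contact_force: [0.6, -0.5, 1.1]
opening: 1.001
grasp_force: 0.0
clock: 10.87
eef_pos: [567.5, -232.9, 34.5]
tcp_rot: [3.141, -0.001, -0.001]
contact_force: [-1.7, 0.3, 5.7]
opening: 0.245
grasp_force: 29.1
```

```bash
python3 -m inch '[[0,0,0,0,0,-0.4,1],[0,0,0,0,0,-0.8,1],[0,0,0,0,0,-1,1],[0,0,0,0,0,-1,1],[0,0,0,0,0,-1,1],[0,0,0,0,0,-1,1],[0,0,0,0,0,-1,1],[0,0,0,0,0,-0.6,1]]' 
python3 -m inch '[[0,0,0,-0.2,-0.4,0,1],[0,0,0,-0.2,-0.9,0,1],[0,0,0,-0.2,-1,0,1],[0,0,0,-0.2,-1,0,1],[0,0,0,-0.1,-1,0,1],[0,0,0,0,-1,0,1],[0,0,0,0,-1,0,1],[0,0,0,0,-1,0,1]]'
python3 -m inch '[[0,0,0,0,-1,0,1],[0,0,0,0,-0.7,0,1],[0,0,0,0,-0.3,0,1],[0,0,0,0,0,0.5,1],[0,0,0,0,0,0.5,1],[0,0,0,0,0,0.3,1],[0,0,0,0,0,0,1],[0,0,0,0,0,0,1]]'
```

```text
clock: 11.53
eef_pos: [567.9, -233.1, 207.2]
tcp_rot: [3.14, -0.003, -0.001]
contact_force: [-0.1, -0.4, -1.5]
opening: 0.242
grasp_force: 29.5
clock: 12.2
eef_pos: [543.2, -48.5, 202.7]
tcp_rot: [-3.141, 0.002, -0.001]
contact_force: [0.1, -0.6, -0.9]
opening: 0.242
grasp_force: 29.5
clock: 12.87
eef_pos: [544.2, -0.6, 170.7]
tcp_rot: [3.142, 0.002, -0.001]
contact_force: [-0.7, 0.6, -1.2]
opening: 0.241
grasp_force: 29.5
```

```bash
python3 -m inch '[[0,0,0,0,0,0.08,1],[0,0,0,0,0,0.08,1],[0,0,0,0,0,0.04,1],[0,0,0,0,0,0.04,1],[0,0,0,0,0,0,1],[0,0,0,0,0,0,1]]'; python3 -m inch '[[0,0,0,0,0,0.05,1],[0,0,0,0,0,0.05,1],[0,0,0,0,0,0,1],[0,0,0,0,0,0,1]]'
```

```text
clock: 13.37
eef_pos: [544.9, -0.3, 165.4]
tcp_rot: [3.142, -0.0, -0.0]
contact_force: [1.1, -0.0, 0.4]
opening: 0.244
grasp_force: 29.7
clock: 13.7
eef_pos: [544.8, -0.3, 162.7]
tcp_rot: [3.142, 0.0, -0.0]
contact_force: [-0.6, -0.1, -0.9]
opening: 0.246
grasp_force: 29.7
```

```bash
python3 -m inch '[[0,0,0,0,0,0.04,1],[0,0,0,0,0,0.04,1],[0,0,0,0,0,0.04,1],[0,0,0,0,0,0.04,1],[0,0,0,0,0,0.04,1],[0,0,0,0,0,0.04,1],[0,0,0,0,0,0,1],[0,0,0,0,0,0,1]]'
```

```text
clock: 14.37
eef_pos: [544.8, -0.3, 156.7]
tcp_rot: [3.142, 0.0, -0.0]
contact_force: [0.5, -0.1, 0.2]
opening: 0.246
grasp_force: 29.7
```

Run:
```python
from h import *
a=grab_frame("top");b=grab_frame("side")
Cb=cloud(b)
m=(abs(Cb[...,0]-571)<55)&(abs(Cb[...,1])<55)&(Cb[...,2]>110)&(Cb[...,2]<142)
print("pan z side",np.median(Cb[m][:,2]),m.sum())
cv2.imwrite("pics/s3.png",cv2.resize(b["pixels"][100:300,200:400,::-1],None,fx=3,fy=3))
```

```text
pan z side 125.8166597213995 946
```

View pics/s3.png

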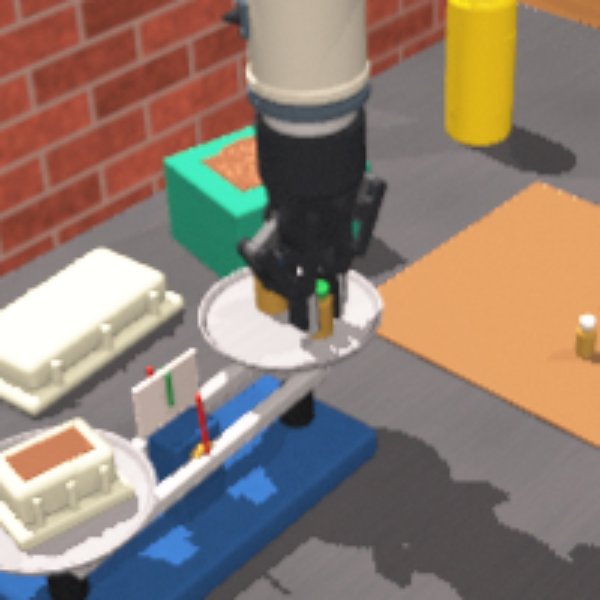

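The pan is sinking with the green weight, which stands upright in it at (320,315). I'll carry it down to near level, then release.

```bash
python3 -m inch '[[0,0,0,0,0,0.04,1],[0,0,0,0,0,0.04,1],[0,0,0,0,0,0.04,1],[0,0,0,0,0,0.04,1],[0,0,0,0,0,0.02,1],[0,0,0,0,0,0,1],[0,0,0,0,0,0,1],[0,0,0,0,0,0,1]]'; python3 -m inch '[[0,0,0,0,0,0,0.65],[0,0,0,0,0,0,0.6],[0,0,0,0,0,0,0.55],[0,0,0,0,0,0,0.5],[0,0,0,0,0,0,0.4],[0,0,0,0,0,0,0.4],[0,0,0,0,0,0,0.4],[0,0,0,0,0,0,0.4]]'
python3 -m inch '[[0,0,0,0,0,-0.2,0.4],[0,0,0,0,0,-0.5,0.4],[0,0,0,0,0,-1,0.4],[0,0,0,0,0,-1,0.4],[0,0,0,0,0,-1,0.4],[0,0,0,0,0,-1,0.4],[0,0,0,0,0,0,0],[0,0,0,0,0,0,0]]'
python3 -m inch '[[0,0,0,0,0,-1,0],[0,0,0,0,0,0,0],[0,0,0,0,0,0,0],[0,0,0,0,0,0,0],[0,0,0,0,0,0,0],[0,0,0,0,0,0,0],[0,0,0,0,0,0,0],[0,0,0,0,0,0,0]]'
python3 - <<'E'
from h import *
b=grab_frame("side");C=cloud(b);w=grab_frame("wrist");W=cloud(w)
for n,D in(("s",C),("w",W)):
  for yc in(1,241):
    m=(np.hypot(D[...,0]-571,D[...,1]-yc)<55)&(D[...,2]>100)&(D[...,2]<132)
    print(n,yc,np.median(D[m][:,2]),m.sum())
h=cv2.cvtColor(w["pixels"],cv2.COLOR_RGB2HSV)
for lo,hi in(((105,120,60),(125,255,255)),((45,120,50),(80,255,255))):
    m=(cv2.inRange(h,lo,hi)>0)&(W[...,2]>140)&(W[...,2]<180); print(np.median(W[m],0),m.sum())
cv2.imwrite("pics/s4.png",cv2.resize(b["pixels"][100:300,200:400,::-1],None,fx=3,fy=3))
E
```

```text
clock: 15.13
eef_pos: [544.9, -0.3, 152.3]
tcp_rot: [-3.142, -0.0, -0.001]
contact_force: [0.5, -0.2, -0.4]
opening: 0.244
grasp_force: 29.7
clock: 15.8
eef_pos: [544.8, -0.3, 152.3]
tcp_rot: [-3.142, 0.0, -0.001]
contact_force: [-1.3, -0.0, -0.2]
opening: 0.603
grasp_force: 0.0
clock: 16.47
eef_pos: [545.6, -0.3, 271.5]
tcp_rot: [-3.142, -0.003, -0.001]
contact_force: [0.1, -0.1, -0.8]
opening: 0.865
grasp_force: 0.0
clock: 17.13
eef_pos: [544.7, -0.3, 294.3]
tcp_rot: [3.142, 0.001, -0.0]
contact_force: [0.2, 0.1, -0.1]
opening: 0.998
grasp_force: 0.0
s 1 119.91108542363025 882
s 241 120.03712163171622 805
w 1 120.7834544365794 8389
w 241 120.65376445472046 4456
[594.26760269  -1.65299219 167.76606743] 544
[545.75012311   0.89939272 161.64164061] 308
```

View pics/s4.png

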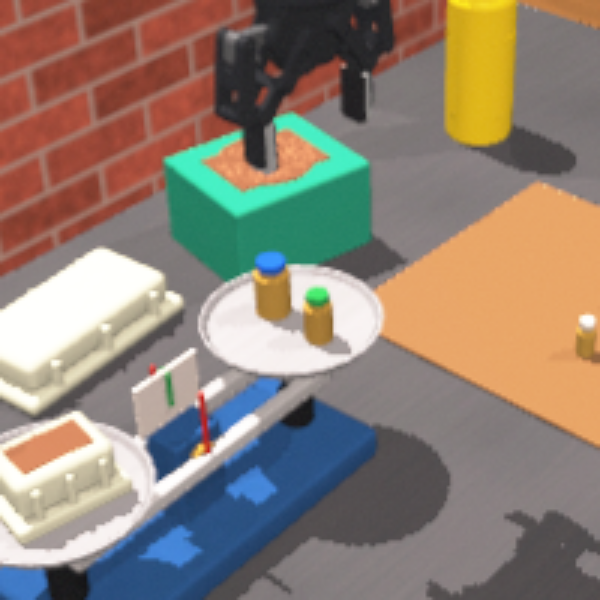

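Both weights stand upright in the pan, blue at (272,285) and green at (318,315). Both pan floors measure about 120 mm, so the beam is level, and the gripper is clear.

```bash
python3 -c "from rig import r; print(r.sign_off())"
```

```text
the job is handed in; nothing more can be done
None
```

I handed the job in at about 17 s: the 200 g and 100 g weights stand upright in the pan that was empty, both pans measured about 120 mm (beam level), and the casting is still in its own pan; sign-off returned no verdict.

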